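Test the conveyor's emergency stop: press in, twist to release

ROBOT

A 6-joint arm with a two-finger parallel gripper is mounted at the origin on the work surface. World frame = base frame: x ahead of the robot, y to its left, z up, the work surface at z = 0. Lengths are in m, angles in rad, forces in N, time in s.
With the tool pointing down it reaches from about 0.35 to 0.775 m from the base axis. Payload 5.5 kg.
Tool frame: the origin (TCP) lies at the very end of the fingers, on their centre line; the grasp point (between the pads) lies 19 mm behind it; z points along the fingers, y is the line along which they close (so a half turn about z gives the same grasp; the last joint's range is limited). The gripper opens to 85 mm and grips with 20 to 120 N. Pads are 22 mm wide; open, the fingers measure 114 mm over their backs; the gripper's body (76 mm by 85 mm) begins 54 mm behind the grasp point. The pads swing forward as they close: fully open they stand 13 mm farther back than shut.
Start: joints at [-1.296, 0.313, 0.046, 1.304, 0, 1.431], TCP at [0.232, -0.526, 0.192] pointing down, gripper open.
Joint ranges: [-2.76, 2.76], [-0.86, 1.69], [-1.03, 1.26], [-2.2, 2.34], [-1.47, 1.5], [-3.14, 3.14]. Speed limits (rad/s): [2.57, 2.57, 3.14, 3.14, 3.14, 3.14].

INTERFACE

Orientations are given as a unit quaternion [w, x, y, z].
In Python, from workcell import env, read_camera, get_calibration gives the robot as it stands.
- The arm moves only by the tool jog_arm, never from a script. Its argument "motion" is one flat list of numbers, 7 for each row, row after row: the shift along the tool's x, y, z as a fraction of full scale, then the turn, a rotation vector about the tool's x, y, z as a fraction of full scale, then the opening, from 0 (shut) to 1 (fully open). In form: [x, y, z, wx, wy, wz, grip, x, y, z, wx, wy, wz, grip, ...]. A call has 1 to 12 rows; each row is the pose to reach, as a shift and turn from the pose commanded when the call began, along the tool's axes at that moment; what a row does not reach only later rows make up. Full scale, the value 1, is 0.2 m for a shift and 90 degrees for a turn. A row lasts 1/8 s, in which the tool goes at most 62.5 mm and 10.7 degrees, less where a joint would pass 70% of its speed; a pose out of reach is approached as far as the arm can. A call with a number of a shift or a turn outside -1 to 1 is refused whole. A call with a gripper value outside its range is refused whole. The fingers move at their own pace and stop on an object; "newtons" is the grip in N (left out, the last holds). Time passes only in rows, so rows that repeat a pose let the fingers close. It gives the time, the measured TCP pose, the force, the opening and the grip force at its end, in the units of the state.
- env.get_state(): the state, without advancing time (a new reading comes with each control period).
- read_camera(name): name is "scene" or "top" or "wrist"; returns the picture (384x512x3 uint8, red, green, blue); there is no depth.
- get_calibration(name): a dict with "fx", "fy", "cx", "cy" (pixels), "world_from_camera" (4x4, takes a point from camera to world coordinates). Camera axes: x right, y down, z forward; pixel columns grow to the right and rows downward; lengths in m; the calibration is good to about 2 mm. The wrist camera is an equidistant fisheye: a pixel r from the principal point sees the ray r / f radians off the axis. A picture is of the moment at which its call begins: read the wrist's pose just before it. get_calibration takes no time and is no camera call; for the wrist camera it gives the pose at the moment of the call.
- env.hand_in(): hands the job in; it is judged then, once.
The state is a dict: "clock": time; "joint_pos": joint angles; "qvel": joint speeds; "tau": joint torques, N m; "tcp_pos": TCP position; "orientation": TCP orientation; "wrist_force": force on the tool from outside, world axes, zero at the start; "ft_torque": the same for the moment, N m; "finger_gap": finger opening in m; "grip_force": force on a finger pad.
Only numpy, scipy, OpenCV 4.12 (cv2) and the standard library are available. Lean on these libraries where they do the work, as an engineer would, in place of code of your own. Each camera call takes 0.05 s, during which the arm holds its last target. There are 200 camera calls.

TASK

Function-test the conveyor's emergency stop: with a fingertip press the red mushroom button on the yellow box in until it latches and stays down, then push one of its wings round clockwise (seen from above), still only with a fingertip or the outside of the fingers, until the button springs back out. Go gently and do not grip it; keep off the green start button, do not lift or shift the loose things around, and finish clear of everything.

Things in the scene. Friction and masses are not known exactly. Their poses are not given: they have to be found in the camera images.
- station: Emergency-stop station, bolted down: yellow box 120 x 120 mm, 65 mm high; origin at the centre of its underside on the table, z up, x and y along its sides. A black collar (radius 21 mm, 12 mm high) stands on the middle of its top, and above that the red mushroom cap on its upright stem.
- cap_top (a point): Centre of the top of the red mushroom cap, on the upright push and twist axis, 114.5 mm above the table when out, about 7 mm lower when latched in. The cap is 54 mm across and 23.5 mm high, its top a 24 mm wide flat with a rounded shoulder; its underside is 26 mm above the box when out, about 19 mm when in. Two straight red wings stick out radially from the cap, opposite each other; this point's x axis runs along them towards wing_a, z up, and turns with the cap.
- wing_a (a point): On the top edge of one red wing (white line along the top), 42 mm out from the cap's axis. Each wing is an upright fin 8 mm thick and 21 mm high, reaching from the cap to 50 mm from the axis; its underside is level with the cap's underside and its top is 2.5 mm below the cap's top. It moves down, up and round with the cap.
- wing_b (a point): The same point on the opposite wing, 42 mm out on the other side of the axis.
- estop_push (a joint): How far the mushroom is pressed in (m): 0 out, 0.008 at its rigid bottom stop. Pushing straight down takes about 8 N (11 N at most), most at 2 to 3 mm, to reach the catch at 4.6 mm; beyond it the button snaps in, and let go it stays in by itself at about 0.007. If it did not pass the catch it comes back out. It latches only with the twist at rest.
- estop_twist (a joint): Twist of the cap (rad) clockwise seen from above, 0 at rest, 1.0 at its stop. A spring turns it back to 0 when let go (0.02 N m at rest to 0.06 at the stop). With the button in, twisting works a cam that lifts it out: at about 0.45 to 0.65 rad it passes the catch and springs fully out, also while the wing is still held; let go sooner and it stays in. In all at most about 0.1 N m, 2 to 3 N pushed sideways on a wing 42 mm from the axis. Twisting it while it is out does nothing.
- startbox: Bystander, bolted down: grey box 90 x 90 mm, 60 mm high with a green push button in a black ring on top, 78 mm high in all; origin at the centre of its underside.
- start (a joint): Travel of the green start button (m): 0 out, 0.006 fully pressed. It must not be pressed.
- driver_mid (a point): Bystander, loose: a loudspeaker driver lying face up, round, 100 mm across, 58 mm high to the top of its dome; this point is on its axis 25 mm above the table. 0.5 to 1 kg.
- bin: Bystander, loose: open red plastic bin 110 x 150 mm (its x and y), 70 mm high; origin at the centre of its underside.
Not all that is in view belongs to the job. Leave any blue look-alike of the part that bears driver_mid alone.

How it is judged:
By the outcome, as a careful person would: the job done as asked, in the order asked, and still so for the second after the job is handed in, with the robot touching nothing.
It also fails if it takes over 45 s, if anything falls off the work surface, if the arm or the gripper's body presses on something with over 40 N, if the wrist force passes 120 N, or if a joint passes its speed limit or range.

## Working session

There is one attempt and no reset: what is moved stays moved. The work goes in short steps, Python scripts to look and compute and a tool call to move; the robot and the scene stay as the last step left them, time stands still between calls to the robot, and variables do not carry over. Pictures are saved under pics/ and viewed, at most 10 in all, crops included, and the job is handed in when it is done.

Besides the shell and the picture viewer there is one more tool, called after "Emit:" by a JSON object that holds its "fn" and its "kwargs", one argument or row to a line. jog_arm: Moves the arm, as the interface text tells. Shift numbers are shares of 0.2 m and turn numbers shares of 90 degrees, none past 1 either way. Its arguments: {"type":"object","properties":{"motion":{"type":"array","items":{"type":"number"}},"newtons":{"type":"number"}},"required":["motion"]}

```bash
mkdir -p pics; ls; python3 - <<'E'
from workcell import env, read_camera, get_calibration
import cv2,numpy as np
for n in("scene","top"):
    im=read_camera(n)
    cv2.imwrite(f"pics/{n}0.png",cv2.resize(im[:,:,::-1],None,fx=1.5,fy=1.5,interpolation=cv2.INTER_CUBIC))
    c=get_calibration(n); print(n,c["fx"],c["fy"],c["cx"],c["cy"],np.round(c["world_from_camera"],3).tolist())
s=env.get_state(); print(s)
E
```

```text
pics
scene 374.8593124101018 374.8593124101018 259.6529365164868 192.28310972776833 [[-0.158, 0.78, -0.605, 1.021], [0.987, 0.133, -0.087, 0.062], [0.012, -0.611, -0.791, 0.775], [0.0, 0.0, 0.0, 1.0]]
top 400.16007777325314 400.16007777325314 254.2564434619735 189.08278722045858 [[0.022, -0.995, 0.092, 0.433], [-1.0, -0.022, 0.006, -0.018], [-0.004, -0.093, -0.996, 1.044], [0.0, 0.0, 0.0, 1.0]]
{'clock': 0.1, 'joint_pos': array([-1.29561993e+00,  3.13951655e-01,  4.51231185e-02,  1.30359171e+00,
        1.51480507e-05,  1.43119721e+00]), 'qvel': array([ 0.00029389, -0.00015846,  0.00071206,  0.00097946, -0.00120998,
       -0.00202796]), 'tau': array([ 2.70045253e-03, -4.81728888e+01,  2.99242973e+01,  1.27294331e-02,
       -9.99825784e-05,  7.41355244e-07]), 'tcp_pos': array([ 0.23157561, -0.52576071,  0.19129557]), 'orientation': array([-8.10605782e-04,  9.78571803e-01,  2.05904266e-01, -4.74427302e-05]), 'wrist_force': array([ 0.20325242, -0.17903845,  0.4390714 ]), 'ft_torque': array([-0.00949539, -0.03040441,  0.01339149]), 'grip_force': 0.0, 'finger_gap': 0.08561387635238937}
```

View pics/top0.png

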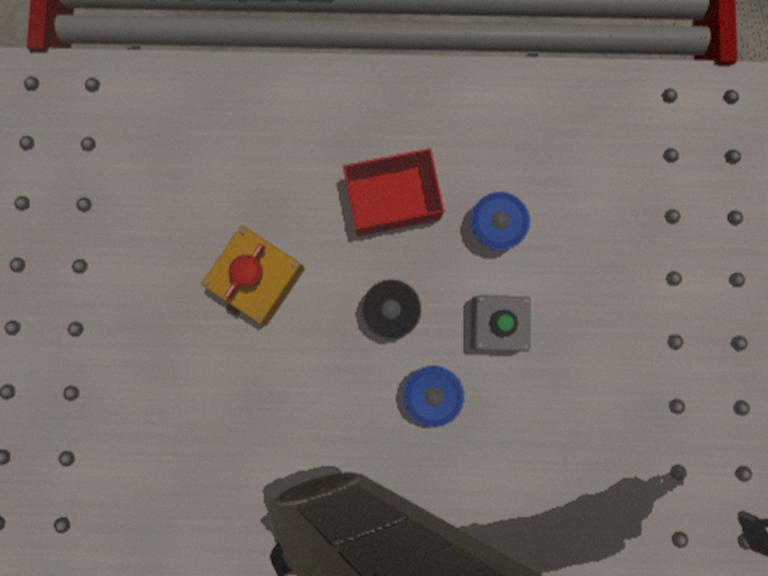

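View pics/scene0.png

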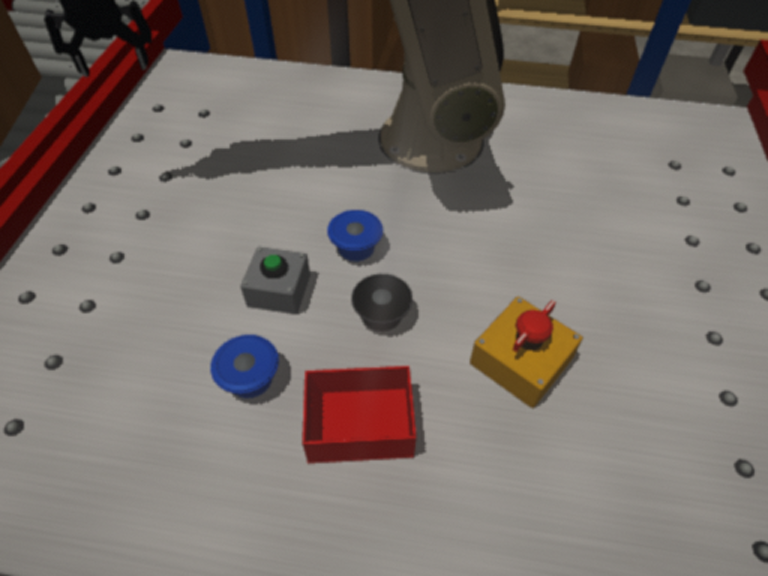

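The top view shows the station at (250,275) with the cap at (245,271) and wings to (262,248) and (229,297). In the scene view the cap is at (534,326), with wings to (552,305) and (517,347). I'll enlarge both.

```bash
python3 - <<'E'
from workcell import read_camera
import cv2,numpy as np
a=read_camera("top")[140:225,125:210,::-1]; b=read_camera("scene")[190:275,310:395,::-1]
cv2.imwrite("pics/crop1.png",cv2.resize(np.hstack([a,b[:,:75]]),None,fx=5,fy=5,interpolation=cv2.INTER_CUBIC))
E
```

```text
(no output)
```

View pics/crop1.png

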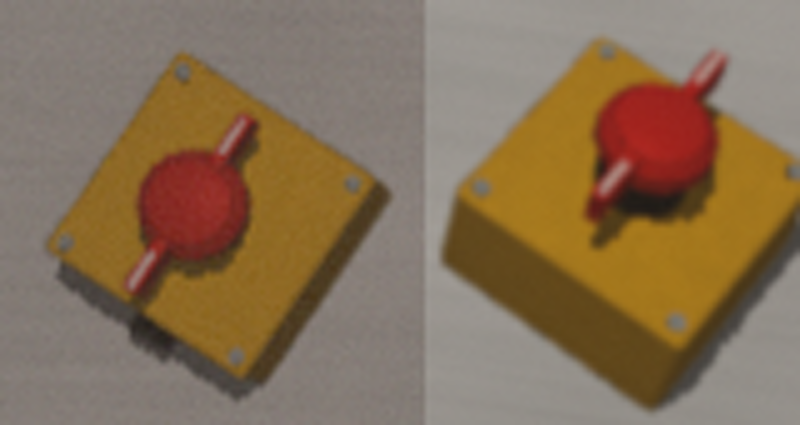

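```bash
cat > h.py <<'E'
from workcell import env, read_camera, get_calibration
import numpy as np
def plane(n,px,z):
    c=get_calibration(n);T=np.array(c["world_from_camera"])
    d=T[:3,:3]@[(px[0]-c["cx"])/c["fx"],(px[1]-c["cy"])/c["fy"],1]
    return T[:3,3]+d*(z-T[2,3])/d[2]
t=lambda x,y:((x+.5)/5-.5+125,(y+.5)/5-.5+140)
s=lambda x,y:((x-424.5)/5-.5+310,(y+.5)/5-.5+190)
E
python3 - <<'E'
from h import *
P=lambda *a:np.round(plane(*a),4)
A=P("top",t(248,119),.112);B=P("top",t(131,291),.112)
print("top tips",A,B,(A+B)/2,np.linalg.norm(A-B),np.degrees(np.arctan2(*(A-B)[1::-1])))
A2=P("scene",s(721,57),.112);B2=P("scene",s(597,207),.112)
print("scene tips",A2,B2,(A2+B2)/2,np.linalg.norm(A2-B2),np.degrees(np.arctan2(*(A2-B2)[1::-1])))
C=[P("top",t(*p),.065) for p in((182,53),(378,180),(245,380),(48,247))]
print(C,np.mean(C,0)); 
C2=[P("scene",s(*p),.065) for p in((600,38),(460,188),(680,348))];print(C2,(C2[0]+C2[2])/2)
print("cap",P("top",t(194,205),.103),P("scene",s(657,138),.103))
print("red",P("scene",(405/1.5,370/1.5),.07),"bin corner",P("top",(345/1.5,165/1.5),.07),"drv",P("top",(391/1.5,310/1.5),.04))
E
```

```text
top tips [0.5758 0.1769 0.112 ] [0.4935 0.2283 0.112 ] [0.53465 0.2026  0.112  ] 0.09703221114660841 -31.986605915928656
scene tips [0.4969 0.23   0.112 ] [0.5843 0.1775 0.112 ] [0.5406  0.20375 0.112  ] 0.10195592184861067 149.00733054547922
[array([0.6154, 0.2208, 0.065 ]), array([0.5541, 0.1213, 0.065 ]), array([0.4542, 0.1829, 0.065 ]), array([0.5173, 0.2825, 0.065 ])] [0.53525  0.201875 0.065   ]
[array([0.458 , 0.1851, 0.065 ]), array([0.5535, 0.1248, 0.065 ]), array([0.618, 0.222, 0.065])] [0.538   0.20355 0.065  ]
cap [0.5355 0.2027 0.103 ] [0.5387 0.204  0.103 ]
red [0.6226 0.0291 0.07  ] bin corner [0.7196 0.0521 0.07  ] drv [ 0.482  -0.0296  0.04  ]
```

```bash
cat >> h.py <<'E'
def yaw(q): 
    w,x,y,z=q; return np.degrees(2*np.arctan2(y,x))
def rel(p0,y0,p1,y1):   # tool-axis fractions, tool pointing down
    a=np.radians(y0);d=np.subtract(p1,p0);dy=(y1-y0+180)%360-180
    return np.round([(d[0]*np.cos(a)+d[1]*np.sin(a))/.2,(d[0]*np.sin(a)-d[1]*np.cos(a))/.2,-d[2]/.2,0,0,-dy/90],4).tolist()
E
python3 - <<'E'
from h import *
s=env.get_state();p=s["tcp_pos"];y=yaw(s["orientation"]);print(y)
W=[(.33,-.29,.19,60),(.42,-.05,.19,95),(.50,.12,.19,125),(.537,.203,.135,148.5)]
for w in W:
    print(rel(p,y,w[:3],w[3]));p=w[:3];y=w[3]
E
```

```text
23.76613397919469
[0.9255, -0.8814, 0.0077, 0.0, 0.0, -0.4026]
[1.2642, -0.2103, -0.0, 0.0, 0.0, -0.3889]
[0.8119, 0.4726, -0.0, 0.0, 0.0, -0.3333]
[0.2338, 0.3896, 0.275, 0.0, 0.0, -0.2611]
```

Emit:
{"fn": "jog_arm", "kwargs": {
  "motion": [0.46,-0.44,0,0,0,-0.2,0,0.92,-0.88,0,0,0,-0.4,0,0.92,-0.88,0,0,0,-0.4,0,0.92,-0.88,0,0,0,-0.4,0,0.92,-0.88,0,0,0,-0.4,0,0.92,-0.88,0,0,0,-0.4,0],
  "newtons": 20
}}

```text
clock: 0.95
tcp_pos: [0.3295, -0.2911, 0.1923]
orientation: [0.001, 0.867, 0.499, -0.0]
wrist_force: [0.4, -1.0, 0.3]
finger_gap: 0.0002
grip_force: 0.0
```

Emit:
{"fn": "jog_arm", "kwargs": {
  "motion": [1,-0.17,0,0,0,-0.3,0,1,-0.17,0,0,0,-0.3,0,1,-0.17,0,0,0,-0.3,0,1,-0.17,0,0,0,-0.3,0,1,-0.17,0,0,0,-0.3,0]
}}

```text
clock: 1.58
tcp_pos: [0.4011, -0.1016, 0.192]
orientation: [0.0, 0.727, 0.687, -0.0]
wrist_force: [0.5, -0.7, 0.0]
finger_gap: 0.0003
grip_force: 0.0
```

```bash
python3 - <<'E'
from h import *
s=env.get_state();p=s["tcp_pos"];y=yaw(s["orientation"]);print(y,p,s["finger_gap"])
for w in [(.48,.08,.19,125),(.537,.203,.14,148.5)]:
    print(rel(p,y,w[:3],w[3]));p=w[:3];y=w[3]
E
```

```text
86.80178203513549 [ 0.40114352 -0.10159646  0.19198289] 0.0002659808965883485
[0.9286, 0.343, 0.0099, 0.0, 0.0, -0.4244]
[0.3403, 0.5862, 0.25, 0.0, 0.0, -0.2611]
```

Emit:
{"fn": "jog_arm", "kwargs": {
  "motion": [0.92,0.34,0,0,0,-0.42,0,0.92,0.34,0,0,0,-0.42,0,0.92,0.34,0,0,0,-0.42,0,0.92,0.34,0,0,0,-0.42,0,0.92,0.34,0,0,0,-0.42,0,0.92,0.34,0,0,0,-0.42,0]
}}

```text
clock: 2.33
tcp_pos: [0.4789, 0.0769, 0.1918]
orientation: [-0.0, 0.467, 0.884, -0.0]
wrist_force: [0.7, 0.2, 0.1]
finger_gap: -0.0001
grip_force: 0.0
```

Emit:
{"fn": "jog_arm", "kwargs": {
  "motion": [0.34,0.59,0.1,0,0,-0.26,0,0.34,0.59,0.25,0,0,-0.26,0,0.34,0.59,0.25,0,0,-0.26,0,0.34,0.59,0.25,0,0,-0.26,0,0.34,0.59,0.25,0,0,-0.26,0,0.34,0.59,0.25,0,0,-0.26,0]
}}

```text
clock: 3.08
tcp_pos: [0.5377, 0.2004, 0.1432]
orientation: [0.001, 0.277, 0.961, 0.0]
wrist_force: [0.4, 0.3, -0.0]
finger_gap: -0.0
grip_force: 0.0
```

```bash
python3 - <<'E'
from h import *
import cv2
s=env.get_state();p=s["tcp_pos"];y=yaw(s["orientation"]);print(y,p,s["finger_gap"],s["wrist_force"])
print(rel(p,y,(.537,.203,.1145),148.5))
a=read_camera("scene")[170:270,310:410,::-1];b=read_camera("top")[130:230,120:220,::-1]
cv2.imwrite("pics/above.png",cv2.resize(np.hstack([a,b]),None,fx=4,fy=4,interpolation=cv2.INTER_CUBIC))
E
```

```text
147.82127008348402 [0.53766976 0.20037386 0.14323036] -2.6333633251826854e-06 [ 0.38509299  0.26479664 -0.02007654]
[0.0098, 0.0093, 0.1437, 0.0, 0.0, -0.0075]
```

View pics/above.png

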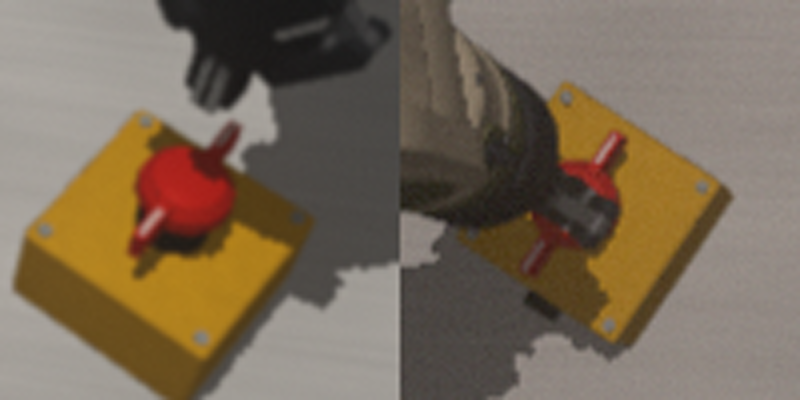

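```bash
python3 - <<'E'
from h import *
def proj(n,P):
    c=get_calibration(n);T=np.linalg.inv(np.array(c["world_from_camera"]));q=T[:3,:3]@P+T[:3,3]
    return np.array([c["fx"]*q[0]/q[2]+c["cx"],c["fy"]*q[1]/q[2]+c["cy"]])
p=env.get_state()["tcp_pos"]
print((proj("scene",p)-[310,170])*4,(proj("top",p)-[120,130])*4+[400,0])
E
```

```text
[194.16268602 143.26992163] [560.96795584 190.67233009]
```

```bash
python3 - <<'E'
from h import *
import cv2
a=read_camera("scene")[110:250,290:410,::-1];b=read_camera("wrist")[:,:,::-1]
print({k:np.round(v,3) for k,v in get_calibration("wrist").items()})
cv2.imwrite("pics/above2.png",np.hstack([cv2.resize(a,(480,560),interpolation=cv2.INTER_CUBIC)[:, :400],cv2.resize(np.vstack([b,np.zeros((154,512,3),np.uint8)]),(400,420),interpolation=cv2.INTER_AREA)[np.r_[0:420,[419]*140]]]))
E
```

```text
{'fx': np.float64(297.319), 'fy': np.float64(297.319), 'cx': np.float64(255.379), 'cy': np.float64(190.117), 'world_from_camera': array([[ 0.531,  0.804,  0.267,  0.469],
       [ 0.847, -0.504, -0.166,  0.243],
       [ 0.001,  0.314, -0.949,  0.325],
       [ 0.   ,  0.   ,  0.   ,  1.   ]])}
```

View pics/above2.png

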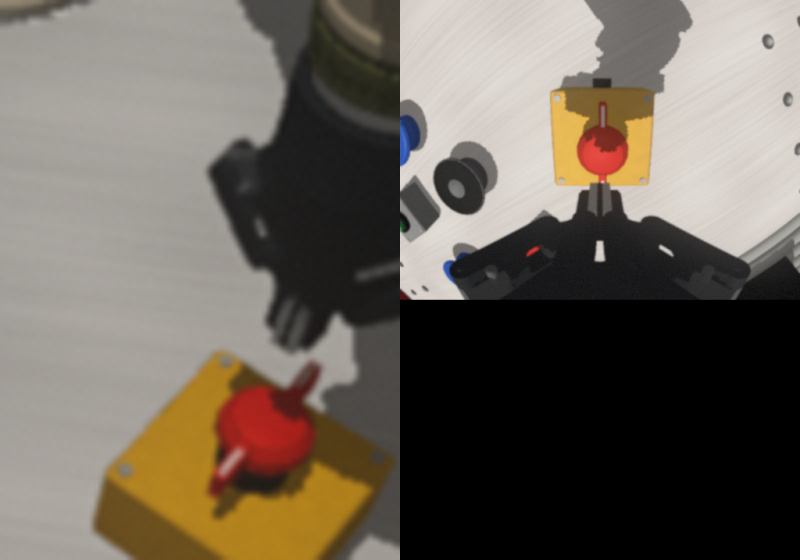

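```bash
cat >> h.py <<'E'
def ray(n,px):
    c=get_calibration(n);T=np.array(c["world_from_camera"]);u=(np.array(px)-[c["cx"],c["cy"]])/c["fx"]
    if n=="wrist":
        r=np.hypot(*u);d=np.r_[u/r*np.sin(r),np.cos(r)]
    else: d=np.r_[u,1]
    d=T[:3,:3]@d;return T[:3,3],d/np.linalg.norm(d)
def tri(*obs):
    A=0;b=0
    for n,px in obs:
        o,d=ray(n,px);M=np.eye(3)-np.outer(d,d);A=A+M;b=b+M@o
    x=np.linalg.solve(A,b);return x,[np.linalg.norm(np.cross(x-ray(*o)[0],ray(*o)[1])) for o in obs]
E
python3 - <<'E'
from h import *
print(tri(("scene",(362.5,196.5)),("wrist",(256,237))))
print(tri(("scene",(362.5,196.5)),("top",(166.5,185))))
print(tri(("scene",(266.3*0+290+266/4,110+425/4)),("wrist",(258.6,192))))
E
```

```text
(array([0.53589353, 0.20181862, 0.17338021]), [np.float64(0.00022860816164762374), np.float64(0.0002286081616476387)])
(array([0.52071133, 0.19539054, 0.15199278]), [np.float64(0.01131333010982409), np.float64(0.011313330109824106)])
(array([0.53474218, 0.20523294, 0.10136733]), [np.float64(0.00024714618636517585), np.float64(0.00024714618636511936)])
```

The scene view has the fingertips at px (362,196) and the wrist view at (256,237), just above the cap. They look about 30 mm higher than the reported TCP, so I'll go down slowly and watch the force.

Emit:
{"fn": "jog_arm", "kwargs": {
  "motion": [0.015,0.01,0.05,0,0,0,0,0.015,0.01,0.1,0,0,0,0,0.015,0.01,0.11,0,0,0,0,0.015,0.01,0.11,0,0,0,0]
}}

```text
clock: 3.78
tcp_pos: [0.5356, 0.205, 0.1195]
orientation: [-0.0, 0.276, 0.961, -0.0]
wrist_force: [-0.3, -0.2, 0.1]
finger_gap: -0.0004
grip_force: 0.0
```

Emit:
{"fn": "jog_arm", "kwargs": {
  "motion": [0,0,0.01,0,0,0,0,0,0,0.02,0,0,0,0,0,0,0.02,0,0,0,0]
}}

```text
clock: 4.15
tcp_pos: [0.5359, 0.2049, 0.116]
orientation: [-0.0, 0.276, 0.961, -0.0]
wrist_force: [-0.1, -0.4, -0.0]
finger_gap: -0.0001
grip_force: 0.0
```

Emit:
{"fn": "jog_arm", "kwargs": {
  "motion": [0,0,0.01,0,0,0,0,0,0,0.02,0,0,0,0,0,0,0.02,0,0,0,0]
}}

```text
clock: 4.53
tcp_pos: [0.5358, 0.2049, 0.1118]
orientation: [-0.0, 0.276, 0.961, -0.0]
wrist_force: [-0.1, 0.4, -0.8]
finger_gap: 0.0001
grip_force: 0.0
```

Emit:
{"fn": "jog_arm", "kwargs": {
  "motion": [0,0,0.02,0,0,0,0,0,0,0.02,0,0,0,0]
}}

```text
clock: 4.78
tcp_pos: [0.5356, 0.2049, 0.1076]
orientation: [-0.0, 0.276, 0.961, -0.0]
wrist_force: [0.2, 0.3, -0.2]
finger_gap: -0.0001
grip_force: 0.0
```

```bash
python3 - <<'E'
from h import *
import cv2
s=env.get_state();print(s["tcp_pos"],s["wrist_force"],s["ft_torque"])
a=read_camera("scene")[150:250,310:400,::-1];b=read_camera("wrist")[110:270,190:320,::-1]
cv2.imwrite("pics/near.png",np.hstack([cv2.resize(a,(405,450),interpolation=cv2.INTER_CUBIC),cv2.resize(b,(366,450),interpolation=cv2.INTER_CUBIC)]))
E
```

```text
[0.53563461 0.20487425 0.10764745] [ 0.16971289  0.34703862 -0.231091  ] [0.01064891 0.05723486 0.02532692]
```

View pics/near.png

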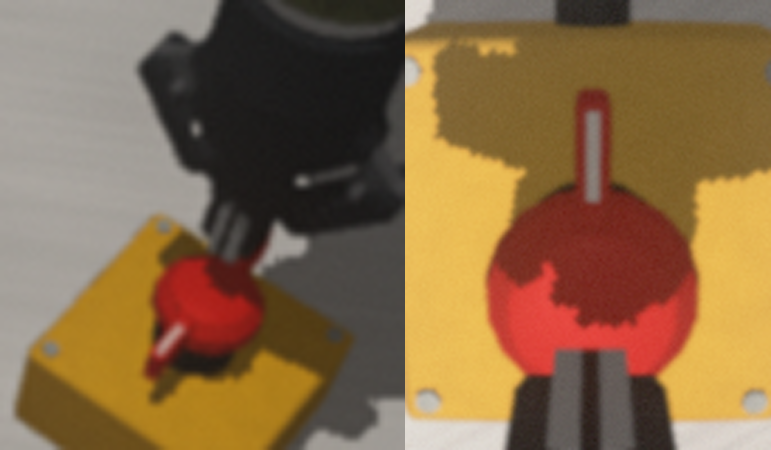

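```bash
python3 - <<'E'
from h import *
print(tri(("scene",(361.1,207.8)),("wrist",(255.7,234.4))))
E
```

```text
(array([0.53483196, 0.20653358, 0.13462221]), [np.float64(0.0015217764667351985), np.float64(0.0015217764667352501)])
```

The wrist crop shows the pad ends at (590,350), over the near part of the cap. They triangulate to z≈0.135, about 20 mm above the cap, so I'll keep going down in small steps.

Emit:
{"fn": "jog_arm", "kwargs": {
  "motion": [0,0,0.03,0,0,0,0,0,0,0.055,0,0,0,0,0,0,0.055,0,0,0,0]
}}

```text
clock: 5.25
tcp_pos: [0.5353, 0.2048, 0.0963]
orientation: [-0.001, 0.276, 0.961, -0.0]
wrist_force: [-0.5, 0.5, 0.1]
finger_gap: 0.0001
grip_force: 0.0
```

Emit:
{"fn": "jog_arm", "kwargs": {
  "motion": [0,0,0.015,0,0,0,0,0,0,0.015,0,0,0,0]
}}

```text
clock: 5.5
tcp_pos: [0.5358, 0.2049, 0.0938]
orientation: [-0.0, 0.276, 0.961, -0.0]
wrist_force: [0.1, -0.1, -0.0]
finger_gap: 0.0001
grip_force: 0.0
```

Emit:
{"fn": "jog_arm", "kwargs": {
  "motion": [0,0,0.015,0,0,0,0,0,0,0.015,0,0,0,0]
}}

```text
clock: 5.75
tcp_pos: [0.5358, 0.2049, 0.0908]
orientation: [-0.0, 0.276, 0.961, -0.0]
wrist_force: [-0.2, -0.1, 0.7]
finger_gap: -0.0003
grip_force: 0.0
```

Emit:
{"fn": "jog_arm", "kwargs": {
  "motion": [0,0,0.01,0,0,0,0,0,0,0.01,0,0,0,0]
}}

```text
clock: 6.0
tcp_pos: [0.5358, 0.2049, 0.0889]
orientation: [-0.0, 0.276, 0.961, -0.0]
wrist_force: [1.2, -0.2, -0.2]
finger_gap: -0.0003
grip_force: 0.0
```

Emit:
{"fn": "jog_arm", "kwargs": {
  "motion": [0,0,0.01,0,0,0,0,0,0,0.01,0,0,0,0]
}}

```text
clock: 6.25
tcp_pos: [0.5358, 0.2049, 0.0869]
orientation: [-0.0, 0.276, 0.961, -0.0]
wrist_force: [-0.3, 0.3, -0.1]
finger_gap: 0.0002
grip_force: 0.0
```

Emit:
{"fn": "jog_arm", "kwargs": {
  "motion": [0,0,0.01,0,0,0,0,0,0,0.01,0,0,0,0]
}}

```text
clock: 6.5
tcp_pos: [0.5358, 0.2049, 0.0849]
orientation: [-0.0, 0.276, 0.961, -0.0]
wrist_force: [-0.2, 1.0, 0.4]
finger_gap: -0.0005
grip_force: 0.0
```

```bash
python3 - <<'E'
from h import *
import cv2
a=read_camera("scene")[150:250,310:400,::-1];b=read_camera("wrist")[110:270,190:320,::-1]
cv2.imwrite("pics/near2.png",np.hstack([cv2.resize(a,(405,450),interpolation=cv2.INTER_CUBIC),cv2.resize(b,(366,450),interpolation=cv2.INTER_CUBIC)]))
E
```

```text
(no output)
```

View pics/near2.png

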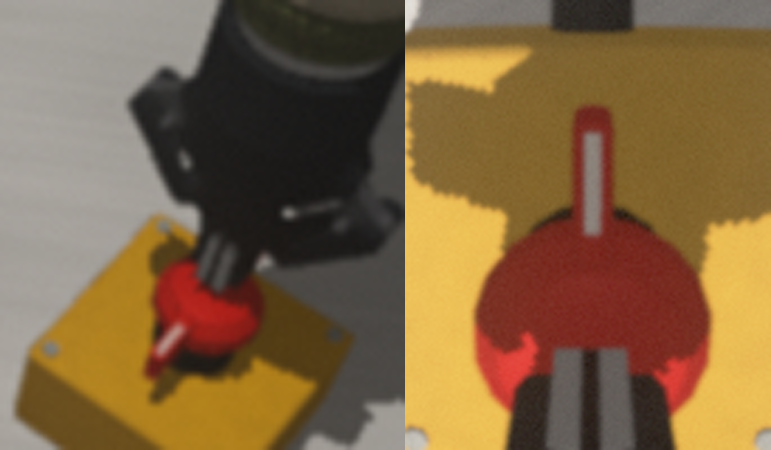

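The fingertips now sit just over the cap top, at scene crop (213,290), and the cap is still out.

Emit:
{"fn": "jog_arm", "kwargs": {
  "motion": [0,0,0.008,0,0,0,0,0,0,0.008,0,0,0,0]
}}

```text
clock: 6.85
tcp_pos: [0.5358, 0.2049, 0.0833]
orientation: [-0.0, 0.276, 0.961, -0.0]
wrist_force: [-0.3, 0.4, 0.1]
finger_gap: 0.0003
grip_force: 0.0
```

Emit:
{"fn": "jog_arm", "kwargs": {
  "motion": [0,0,0.008,0,0,0,0,0,0,0.008,0,0,0,0]
}}

```text
clock: 7.1
tcp_pos: [0.5358, 0.2049, 0.0817]
orientation: [-0.0, 0.276, 0.961, -0.0]
wrist_force: [0.2, -0.4, 0.5]
finger_gap: -0.0002
grip_force: 0.0
```

```bash
python3 - <<'E'
from h import *
print(tri(("scene",(357.3,214.4)),("wrist",(255.5,233.4))))
E
```

```text
(array([0.53406475, 0.20549404, 0.10768639]), [np.float64(0.00035770831080808883), np.float64(0.00035770831080804096)])
```

Emit:
{"fn": "jog_arm", "kwargs": {
  "motion": [0,0,0.008,0,0,0,0,0,0,0.008,0,0,0,0]
}}

```text
clock: 7.35
tcp_pos: [0.5358, 0.2049, 0.0801]
orientation: [-0.0, 0.276, 0.961, -0.0]
wrist_force: [-0.5, -0.6, -0.2]
finger_gap: -0.0001
grip_force: 0.0
```

Emit:
{"fn": "jog_arm", "kwargs": {
  "motion": [0,0,0.008,0,0,0,0,0,0,0.008,0,0,0,0]
}}

```text
clock: 7.6
tcp_pos: [0.5358, 0.2049, 0.0785]
orientation: [-0.0, 0.276, 0.961, -0.0]
wrist_force: [0.4, 1.6, -0.2]
finger_gap: 0.0001
grip_force: 0.0
```

```bash
cat >> h.py <<'E'
import cv2
def wingshift():  # subpixel shift of front wing (scene) against the first picture, with the box corner as reference
    g=lambda im:im[:,:,0].astype(np.float32)
    ref=cv2.resize(cv2.imread("pics/scene0.png")[:,:,::-1],(512,384),interpolation=cv2.INTER_AREA)
    im=read_camera("scene");out=[]
    for (x,y,w,h,ch) in((339,210,18,26,1),(312,218,22,22,0)):
        t=cv2.resize(ref[y:y+h,x:x+w,ch].astype(np.float32),None,fx=8,fy=8,interpolation=cv2.INTER_CUBIC)
        m=6;s=cv2.resize(im[y-m:y+h+m,x-m:x+w+m,ch].astype(np.float32),None,fx=8,fy=8,interpolation=cv2.INTER_CUBIC)
        r=cv2.matchTemplate(s,t,cv2.TM_CCOEFF_NORMED);_,v,_,l=cv2.minMaxLoc(r)
        out.append((round(l[0]/8-m,2),round(l[1]/8-m,2),round(float(v),3)))
    return out
E
python3 - <<'E'
from h import *
print(wingshift()); s=env.get_state();print(s["tau"],s["wrist_force"],s["ft_torque"])
im=read_camera("scene")[170:250,320:392,::-1]
cv2.imwrite("pics/near3.png",cv2.resize(im,None,fx=7,fy=7,interpolation=cv2.INTER_CUBIC))
E
```

```text
[(-0.12, 0.12, 0.985), (0.0, 0.0, 0.999)]
[-2.57575339e-03 -4.89949036e+01  2.77982140e+01 -7.20428943e-03
 -7.12666133e-04  1.55738411e-05] [0.04343237 0.33397136 0.22699593] [ 0.04735834 -0.00172193 -0.02439937]
```

View pics/near3.png

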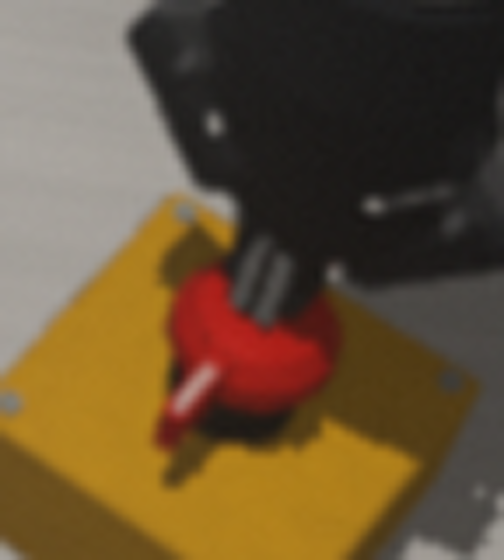

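Emit:
{"fn": "jog_arm", "kwargs": {
  "motion": [0,0,0.008,0,0,0,0,0,0,0.008,0,0,0,0]
}}

```text
clock: 7.95
tcp_pos: [0.5358, 0.2049, 0.0769]
orientation: [-0.0, 0.276, 0.961, -0.0]
wrist_force: [1.2, -0.5, 0.2]
finger_gap: 0.0001
grip_force: 0.0
```

Emit:
{"fn": "jog_arm", "kwargs": {
  "motion": [0,0,0.008,0,0,0,0,0,0,0.008,0,0,0,0]
}}

```text
clock: 8.2
tcp_pos: [0.536, 0.205, 0.0755]
orientation: [0.0, 0.276, 0.961, 0.0]
wrist_force: [-0.5, -0.2, -1.1]
finger_gap: 0.0
grip_force: 0.0
```

```bash
python3 - <<'E'
from h import *
print(wingshift())
E
```

```text
[(-0.12, 0.12, 0.977), (0.0, 0.0, 0.999)]
```

Emit:
{"fn": "jog_arm", "kwargs": {
  "motion": [0,0,0.006,0,0,0,0,0,0,0.006,0,0,0,0]
}}

```text
clock: 8.5
tcp_pos: [0.536, 0.205, 0.0744]
orientation: [0.0, 0.276, 0.961, -0.0]
wrist_force: [-1.1, -0.1, 2.6]
finger_gap: -0.0004
grip_force: 1.2
```

Emit:
{"fn": "jog_arm", "kwargs": {
  "motion": [0,0,0.006,0,0,0,0,0,0,0.006,0,0,0,0]
}}

```text
clock: 8.75
tcp_pos: [0.536, 0.2049, 0.0734]
orientation: [0.0, 0.276, 0.961, 0.0]
wrist_force: [0.1, -0.6, 5.7]
finger_gap: -0.0002
grip_force: 2.0
```

```bash
python3 - <<'E'
from h import *
print(wingshift()); s=env.get_state();print(s["wrist_force"],s["ft_torque"],s["tau"])
E
```

```text
[(-0.25, 0.38, 0.974), (0.0, 0.0, 0.999)]
[-0.69445371 -0.28751832  3.15409117] [-0.06071071  0.26426069  0.01451035] [-1.21559173e-03 -4.69211662e+01  2.68275189e+01 -5.15285321e-01
  3.73709179e-02  6.64438867e-04]
```

Emit:
{"fn": "jog_arm", "kwargs": {
  "motion": [0,0,0.006,0,0,0,0,0,0,0.006,0,0,0,0]
}}

```text
clock: 9.05
tcp_pos: [0.5361, 0.2049, 0.0724]
orientation: [0.0, 0.276, 0.961, 0.0]
wrist_force: [-1.6, 0.1, 6.6]
finger_gap: -0.0001
grip_force: 2.9
```

Emit:
{"fn": "jog_arm", "kwargs": {
  "motion": [0,0,0.006,0,0,0,0,0,0,0.006,0,0,0,0]
}}

```text
clock: 9.3
tcp_pos: [0.536, 0.2049, 0.0706]
orientation: [0.0, 0.276, 0.961, -0.0]
wrist_force: [-0.1, -0.1, 0.6]
finger_gap: -0.0001
grip_force: 0.5
```

```bash
python3 - <<'E'
from h import *
print(wingshift()); s=env.get_state();print(s["wrist_force"],s["ft_torque"],s["tcp_pos"])
E
```

```text
[(-0.38, 0.88, 0.964), (0.0, 0.0, 0.999)]
[ 0.77410135 -0.50311644 -0.16840617] [-0.0860646  -0.11043629  0.06770052] [0.53601551 0.20488976 0.07043916]
```

Emit:
{"fn": "jog_arm", "kwargs": {
  "motion": [0,0,0.006,0,0,0,0,0,0,0.006,0,0,0,0]
}}

```text
clock: 9.6
tcp_pos: [0.5357, 0.2049, 0.069]
orientation: [-0.0, 0.276, 0.961, -0.0]
wrist_force: [-0.2, -0.1, 0.4]
finger_gap: 0.0003
grip_force: 0.0
```

Emit:
{"fn": "jog_arm", "kwargs": {
  "motion": [0,0,0.006,0,0,0,0,0,0,0.006,0,0,0,0]
}}

```text
clock: 9.85
tcp_pos: [0.5357, 0.205, 0.068]
orientation: [-0.0, 0.276, 0.961, -0.0]
wrist_force: [-0.2, -0.2, 0.8]
finger_gap: -0.0001
grip_force: 0.4
```

```bash
python3 - <<'E'
from h import *
print(wingshift()); s=env.get_state();print(s["wrist_force"],s["ft_torque"],s["tcp_pos"])
E
```

```text
[(-0.62, 1.38, 0.95), (0.0, 0.0, 0.999)]
[-0.57602364  0.56316241 -0.12274796] [ 0.06725356  0.09973174 -0.00270331] [0.5357406  0.20497166 0.06803127]
```

Emit:
{"fn": "jog_arm", "kwargs": {
  "motion": [0,0,-0.05,0,0,0,0,0,0,-0.15,0,0,0,0,0,0,-0.15,0,0,0,0]
}}

```text
clock: 10.28
tcp_pos: [0.5376, 0.2053, 0.1003]
orientation: [0.002, 0.276, 0.961, 0.001]
wrist_force: [1.1, 0.2, -0.3]
finger_gap: -0.0
grip_force: 0.0
```

```bash
python3 - <<'E'
from h import *
print(wingshift()); s=env.get_state();print(s["wrist_force"],s["ft_torque"],s["tcp_pos"],yaw(s["orientation"]))
a=read_camera("scene")[150:250,310:400,::-1];b=read_camera("wrist")[110:270,190:320,::-1]
cv2.imwrite("pics/latched.png",np.hstack([cv2.resize(a,(405,450),interpolation=cv2.INTER_CUBIC),cv2.resize(b,(366,450),interpolation=cv2.INTER_CUBIC)]))
E
```

```text
[(-0.5, 1.25, 0.969), (0.0, 0.0, 0.999)]
[-0.45526888  0.39554944 -0.08360429] [-0.04965631 -0.01532389 -0.00857936] [0.53681333 0.20514909 0.0991883 ] 147.96617930299197
```

View pics/latched.png

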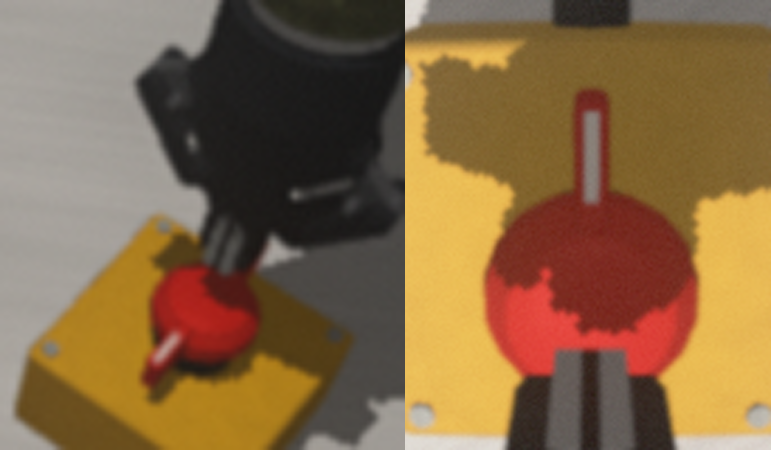

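```bash
python3 - <<'E'
from h import *
def proj(n,P):
    c=get_calibration(n);T=np.linalg.inv(np.array(c["world_from_camera"]));q=T[:3,:3]@P+T[:3,3]
    if n=="wrist":
        th=np.arctan2(np.hypot(*q[:2]),q[2]);u=q[:2]/np.hypot(*q[:2])*th
    else:u=q[:2]/q[2]
    return np.round(u*c["fx"]+[c["cx"],c["cy"]],1)
s=env.get_state();p=s["tcp_pos"];a=np.radians(yaw(s["orientation"]));X=np.array([np.cos(a),np.sin(a),0]);Y=np.array([np.sin(a),-np.cos(a),0])
for off in(.0,.027,.039):
  for x in(-.011,0,.011):
    P=p+X*x+[0,0,off];print(off,x,"w",proj("wrist",P),"w+Y15",proj("wrist",P+Y*.0145),"s",proj("scene",P))
print("obs w 255.5,234.4 black 243.7; s 360,210.7")
print("cap", [ (proj("wrist",np.array([.536,.204,z])),proj("scene",np.array([.536,.204,z]))) for z in(.1075,.085)])
E
```

```text
0.0 -0.011 w [256.6 233. ] w+Y15 [277.8 232.9] s [353.2 220.6]
0.0 0 w [256.7 218.2] w+Y15 [278.3 218.2] s [355.9 217.4]
0.0 0.011 w [256.7 202.8] w+Y15 [278.8 202.8] s [358.6 214.3]
0.027 -0.011 w [256.8 252.9] w+Y15 [280.9 252.8] s [355.8 213.5]
0.027 0 w [256.8 236.7] w+Y15 [281.6 236.6] s [358.6 210.3]
0.027 0.011 w [256.9 219.6] w+Y15 [282.3 219.5] s [361.4 207.2]
0.039 -0.011 w [256.9 263.5] w+Y15 [282.5 263.4] s [357.1 210.3]
0.039 0 w [256.9 246.7] w+Y15 [283.3 246.5] s [359.9 207. ]
0.039 0.011 w [257.  228.7] w+Y15 [284.1 228.6] s [362.7 203.9]
obs w 255.5,234.4 black 243.7; s 360,210.7
cap [(array([255.8, 225.3]), array([356.4, 215. ])), (array([255.7, 211.9]), array([354.2, 220.7]))]
```

The button is latched: the scene crop shows the cap lower with less collar visible, and it stayed down after the lift. The real tip sits 39 mm above the reported TCP, which matches both the contact height and the projections. Next I'll move beside the near wing and go down to its height.

Emit:
{"fn": "jog_arm", "kwargs": {
  "motion": [0.12,-0.08,0,0,0,0,0,0.23,-0.15,0,0,0,-0.006,0,0.23,-0.15,0,0,0,-0.006,0,0.23,-0.15,0,0,0,-0.006,0]
}}

```text
clock: 10.92
tcp_pos: [0.4818, 0.204, 0.0982]
orientation: [0.0, 0.271, 0.962, 0.0]
wrist_force: [0.9, -0.7, 0.6]
finger_gap: 0.0
grip_force: 0.0
```

Emit:
{"fn": "jog_arm", "kwargs": {
  "motion": [0,0,0.06,0,0,0,0,0,0,0.12,0,0,0,0,0,0,0.15,0,0,0,0,0,0,0.15,0,0,0,0]
}}

```text
clock: 11.42
tcp_pos: [0.4804, 0.2037, 0.0672]
orientation: [-0.001, 0.271, 0.962, -0.001]
wrist_force: [-0.1, -0.2, -0.1]
finger_gap: 0.0001
grip_force: 0.0
```

```bash
python3 - <<'E'
from h import *
print(wingshift()); s=env.get_state();p=s["tcp_pos"];y=yaw(s["orientation"]);print(s["wrist_force"],p,y)
print(rel(p,y,(.4822,.2041,.049),148.5), np.array(rel((.536,.204,0),y,p,y))*.2)
E
```

```text
[(-0.5, 1.25, 0.969), (0.0, 0.0, 0.999)]
[-0.57239167  0.33151706 -0.22396813] [0.48077443 0.20381919 0.06779937] 148.5008120419792
[-0.0053, 0.0049, 0.094, 0.0, 0.0, 0.0] [ 0.047  -0.029  -0.0678  0.      0.     -0.    ]
```

Emit:
{"fn": "jog_arm", "kwargs": {
  "motion": [-0.005,0.005,0.05,0,0,0,0,-0.005,0.005,0.095,0,0,0,0,-0.005,0.005,0.095,0,0,0,0]
}}

```text
clock: 11.85
tcp_pos: [0.4815, 0.204, 0.0482]
orientation: [-0.001, 0.271, 0.962, -0.001]
wrist_force: [0.2, -0.9, 0.2]
finger_gap: 0.0001
grip_force: 0.0
```

Emit:
{"fn": "jog_arm", "kwargs": {
  "motion": [0,0.02,0,0,0,0,0,0,0.04,0,0,0,0,0,0,0.04,0,0,0,0,0]
}}

```text
clock: 12.22
tcp_pos: [0.4871, 0.2115, 0.0495]
orientation: [0.0, 0.271, 0.963, 0.0]
wrist_force: [-1.2, 1.0, 0.1]
finger_gap: 0.0
grip_force: 0.0
```

```bash
python3 - <<'E'
from h import *
print(wingshift()); s=env.get_state();p=s["tcp_pos"];y=yaw(s["orientation"]);print(s["wrist_force"],s["ft_torque"],p,y)
print(np.array(rel((.536,.204,0),y,p,y))*.2)
b=read_camera("wrist")[60:300,130:380,::-1]
cv2.imwrite("pics/beside.png",cv2.resize(b,None,fx=2.4,fy=2.4,interpolation=cv2.INTER_CUBIC))
E
```

```text
[(-0.5, 1.25, 0.969), (0.0, 0.0, 0.999)]
[-0.10531565  0.24488366  0.24643389] [0.00753208 0.03417693 0.03948077] [0.48682803 0.21131282 0.04944981] 148.52650095988423
[ 0.04576 -0.01944 -0.04944  0.       0.      -0.     ]
```

View pics/beside.png

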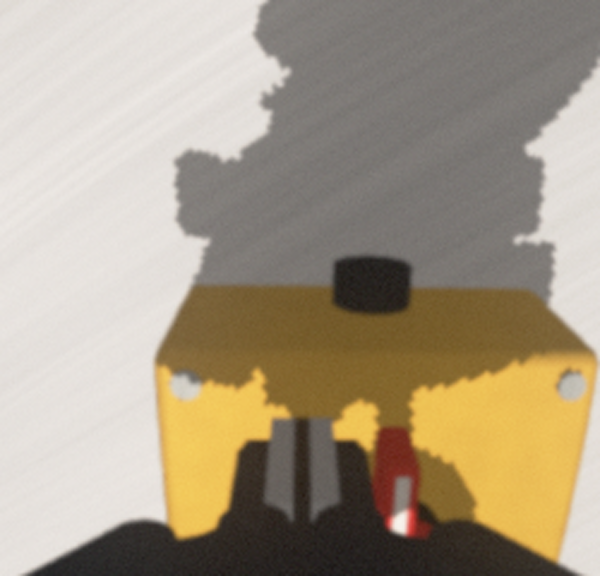

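The finger's black side (right edge x≈370) is just left of the wing (left edge x≈376), beside it and not above it. Now the push round.

Emit:
{"fn": "jog_arm", "kwargs": {
  "motion": [0.007,0.021,0,0,0,0.056,0,0.014,0.0415,0,0,0,0.111,0,0.018,0.063,0,0,0,0.167,0,0.0205,0.085,0,0,0,0.222,0,0.0205,0.085,0,0,0,0.222,0]
}}

```text
clock: 12.95
tcp_pos: [0.4918, 0.2277, 0.0493]
orientation: [-0.0, 0.434, 0.901, -0.0]
wrist_force: [-1.8, 0.2, 0.2]
finger_gap: 0.0001
grip_force: 0.4
```

```bash
python3 - <<'E'
from h import *
print(wingshift()); s=env.get_state();p=s["tcp_pos"];y=yaw(s["orientation"]);print(s["wrist_force"],s["ft_torque"],p,y)
print(np.array(rel((.536,.204,0),y,p,y))*.2)
E
```

```text
[(-4.0, -1.12, 0.707), (0.0, 0.0, 0.999)]
[-0.37345846 -0.29925143  0.28914579] [-0.0979776   0.09613196  0.03055895] [0.49170306 0.2275778  0.04924986] 128.6278936816751
[ 0.04608 -0.01988 -0.04924  0.       0.      -0.     ]
```

Emit:
{"fn": "jog_arm", "kwargs": {
  "motion": [0.007,0.021,0,0,0,0.056,0,0.014,0.0415,0,0,0,0.111,0,0.018,0.063,0,0,0,0.167,0,0.0205,0.085,0,0,0,0.222,0,0.0205,0.085,0,0,0,0.222,0]
}}

```text
clock: 13.62
tcp_pos: [0.5025, 0.2414, 0.0492]
orientation: [-0.0, 0.583, 0.812, -0.0]
wrist_force: [-1.3, -0.1, 1.4]
finger_gap: -0.0002
grip_force: 0.5
```

```bash
python3 - <<'E'
from h import *
s=env.get_state();p=s["tcp_pos"];y=yaw(s["orientation"]);print(s["wrist_force"],s["ft_torque"],p,y)
print(np.array(rel((.536,.204,0),y,p,y))*.2)
# red cap extents in the scene picture: lowest red row near cap columns, now vs first picture
im=read_camera("scene").astype(int);ref=cv2.resize(cv2.imread("pics/scene0.png")[:,:,::-1],(512,384),interpolation=cv2.INTER_AREA).astype(int)
for I in(ref,im):
    m=(I[:,:,0]>1.8*I[:,:,1]+10)&(I[:,:,1]<70)
    print([int(np.max(np.where(m[200:245,c])[0],initial=-1)+200) for c in range(346,372,2)])
E
```

```text
[-1.29177154 -0.07565333  1.36094234] [-0.01781059  0.14210756  0.05191428] [0.50252448 0.24139392 0.04916119] 108.66444172645876
[ 0.04614 -0.01974 -0.04916  0.       0.      -0.     ]
[231, 229, 227, 227, 227, 228, 228, 227, 227, 225, 223, 218, 199]
[223, 225, 226, 227, 228, 228, 228, 227, 227, 225, 224, 218, 217]
```

Emit:
{"fn": "jog_arm", "kwargs": {
  "motion": [0.004,0.01,0,0,0,0.028,0,0.008,0.0205,0,0,0,0.056,0,0.008,0.0205,0,0,0,0.056,0]
}}

```text
clock: 14.05
tcp_pos: [0.5058, 0.2442, 0.0492]
orientation: [-0.0, 0.618, 0.786, -0.0]
wrist_force: [-1.1, 0.6, 0.6]
finger_gap: -0.0
grip_force: 0.5
```

Emit:
{"fn": "jog_arm", "kwargs": {
  "motion": [-0.01,-0.02,0,0,0,-0.056,0,-0.021,-0.038,0,0,0,-0.111,0,-0.034,-0.056,0,0,0,-0.167,0,-0.048,-0.073,0,0,0,-0.222,0,-0.064,-0.088,0,0,0,-0.278,0,-0.081,-0.102,0,0,0,-0.333,0,-0.099,-0.114,0,0,0,-0.389,0,-0.118,-0.125,0,0,0,-0.444,0,-0.138,-0.133,0,0,0,-0.5,0,-0.138,-0.133,0,0,0,-0.5,0]
}}

```text
clock: 15.3
tcp_pos: [0.4868, 0.211, 0.0494]
orientation: [0.0, 0.271, 0.962, 0.0]
wrist_force: [-0.4, 0.1, -0.4]
finger_gap: 0.0003
grip_force: 0.0
```

Emit:
{"fn": "jog_arm", "kwargs": {
  "motion": [0,-0.03,0,0,0,0,0,0,-0.05,0,0,0,0,0,0,-0.05,0,0,0,0,0]
}}

```text
clock: 15.68
tcp_pos: [0.4812, 0.2025, 0.0493]
orientation: [-0.0, 0.272, 0.962, -0.0]
wrist_force: [-1.0, 0.2, 0.3]
finger_gap: 0.0002
grip_force: 0.0
```

```bash
python3 - <<'E'
from h import *
print(wingshift());s=env.get_state();p=s["tcp_pos"];y=yaw(s["orientation"]);print(s["wrist_force"],p,y)
E
```

```text
[(0.0, 0.0, 0.999), (0.0, 0.0, 0.999)]
[0.09029792 0.70643234 0.46304321] [0.48134861 0.20264298 0.04930942] 148.48529155537707
```

The wing and cap are exactly back at the starting position, so the button is out. Now I'll lift clear.

Emit:
{"fn": "jog_arm", "kwargs": {
  "motion": [0,0,-0.1,0,0,0,0,0,0,-0.3,0,0,0,0,0,0,-0.6,0,0,0,0,0,0,-0.7,0,0,0,0,0,0,-0.7,0,0,0,0,0,0,-0.7,0,0,0,0]
}}

```text
clock: 16.48
tcp_pos: [0.4807, 0.2026, 0.1879]
orientation: [-0.001, 0.271, 0.962, -0.001]
wrist_force: [0.4, -0.3, -0.4]
finger_gap: -0.0001
grip_force: 0.0
```

```bash
python3 - <<'E'
from h import *
w=wingshift();s=env.get_state();print(w,s["tcp_pos"],s["wrist_force"],s["clock"])
if abs(w[0][1])<.3 and s["tcp_pos"][2]>.15: print(env.hand_in())
E
```

```text
[(0.0, 0.0, 0.999), (0.0, 0.0, 0.999)] [0.48042545 0.20253415 0.18754446] [-0.26994221  0.03409686  0.47014287] 16.525
the job is handed in; nothing more can be done
None
```

The emergency stop was pressed until it latched, then twisted clockwise by one wing until it sprang back out; the arm finished clear of everything, and I handed the job in at 16.5 s (no verdict was shown).

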